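# Lock the sample trays into the transport rack with the locking rod

### The job

Get the sample rack ready for the road: push its open upper tray gently home, then lift the locking rod with the red grip out of its parking lug and push it down through the holes of both tray tabs into the hole of the rack's foot, until its collar rests on the upper tab. The trays sit loosely sideways, so feel for each hole and never force the rod; let go of it when it is seated, and leave the other things on the bench as they are.

Things in the scene. Friction and masses are not known exactly. Their poses are not given: they have to be found in the camera images.
- rack: Heavy two-storey sheet-aluminium rack, 98 deep x 106 wide x 116 mm high; does not move. Origin: centre of its underside, on the bench; x from its open front (blue tray fronts) to its back, z up. A wire carrying handle lies on the roof at x = 10 to 38 mm, up to z = 125. Its trays slide along x; each also sits loosely sideways (along y), up to 7.5 mm either way from the middle, unseen by any reading.
- tray_top (a joint): Upper tray: m out towards the front, 0 = home at its stop, most 0.055; friction 3 N. Front 90 mm wide, z 65 to 116, front face at rack x = -50 mm when home. At its upper edge, mid-width, a steel tab 30 wide, 4 thick, out to x = -81, top at z = 116, with 11 mm through hole at x = -65 (home), y within 7.5 mm of 0. About 1.5 N sideways on the tab, or on the rod in its hole, shifts the tray and tab.
- tray_low (a joint): Lower tray, alike, 56 mm lower: front z 9 to 60 mm, tab top at z = 60 with its 11 mm hole at rack x = -65, pushed off the middle to one side by 3 to 7.5 mm, so seldom in line with the upper hole. It is home (0) at the start and slides and shifts like the upper tray.
- foot_hole (a point): Centre of the mouth of the 11 mm hole in the steel foot lug fixed to the rack under the two tabs: rack x = -65, y = 0, z = 12 mm. The hole goes through to the bench.
- parking_hole (a point): Centre of the mouth of the 10.5 mm hole in the steel parking lug, 6 mm thick, on the rack's right side (rack x = -5, y = -68, z = 116 mm), in which the rod hangs at the start.
- rod: Locking rod, 100 g: steel shaft 8 mm thick, 113 long, its nose blunt (no taper); then a collar 19 mm across, 6 thick; then a flat red grip 44 high, 26 wide along the rod's x, 12 thick along its y. Origin: centre of the nose end; z up the shaft. It starts upright, hanging by the collar in the parking lug, its x within 0.4 rad of the rack's x.
- rod_collar (a point): Point on the rod's axis at the underside of the collar, 113 mm above the nose. It is 116 mm above the bench when the rod is seated.
- bottle_lysis: Small brown bottle with black cap, 44 mm diameter, 88 mm high, a bystander; origin at the centre of its underside.
- bench_timer: White bench timer lying flat, 68 x 62 x 19 mm, a bystander; origin at the centre of its underside.
- beaker: Clear plastic beaker, 75 mm diameter, 93 mm high, a bystander; origin at the centre of its underside.
- marker_black: Black-capped marker pen lying on the bench, 132 mm long, 13 mm thick, a bystander; origin at the middle of its underside.
Things that resemble listed ones, but are neither listed nor needed, are in the scene too. There is more than one size of the rod; the job needs the smaller.

How it is judged:
By the outcome, as a careful person would: the job done as asked, in the order asked, and still so for the second after the job is handed in, with the robot touching nothing.
It also fails if it takes over 72 s, if anything falls off the work surface, if the arm or the gripper's body presses on something with over 40 N, if the wrist force passes 120 N, or if a joint passes its speed limit or range.

### The arm

A 6-joint arm with a two-finger parallel gripper is mounted at the origin on a cart in front of the work surface, level with it; the furniture and walls round the work are solid. World frame = base frame: x ahead of the robot, y to its left, z up, the work surface at z = 0. Lengths are in m, angles in rad, forces in N, time in s.
With the tool pointing down it reaches from about 0.3 to 0.875 m from the base axis. Payload 6.4 kg.
Tool frame: the origin (TCP) lies midway between the tips of the shut fingers; the grasp point (between the pads) lies 19 mm behind it; z points along the fingers, y is the line along which they close (so a half turn about z gives the same grasp; the last joint's range is limited). The gripper opens to 85 mm and grips with 20 to 120 N. Pads are 22 mm wide; open, the fingers measure 114 mm over their backs; the gripper's body (76 mm by 85 mm) begins 54 mm behind the grasp point. The pads swing forward as they close: fully open they stand 13 mm farther back than shut.
Start: joints at [1.082, 0.181, 1.607, -0, 1.354, -0.206], TCP at [0.16, 0.552, 0.231] pointing down, gripper open.
Joint ranges: [-2.99, 2.99], [-0.89, 2.07], [0.3, 2.58], [-1.14, 4.28], [0, 2.63], [-3.12, 3.12]. Speed limits (rad/s): [2.57, 2.57, 3.01, 3.14, 3.14, 3.14].

### API

Orientations are given as a unit quaternion [w, x, y, z].
In Python, from bench import ctrl gives the robot as it stands. The module is installed in compiled form; this text tells all that it offers.
- The arm moves only by the tool move_arm, never from a script. Its argument "plan" is one flat list of numbers, 6 for each row, row after row: the shift along the world's x, y, z in units of 50 mm (1.0 is 50 mm), then the turn, a rotation vector about the world's x, y, z in rad. A call has 1 to 10 rows; each row is the pose to reach, as a shift and turn from the pose commanded when the call began; what a row does not reach only later rows make up. A row lasts 1/8 s, in which the tool goes at most 62.5 mm and 10.7 degrees, less where a joint would pass 70% of its speed; a pose out of reach is approached as far as the arm can. A call with a gripper value outside its range is refused whole. "grip" is the finger opening in mm, from 0 to 85.4, set as the call begins (left out, the last holds). The fingers move at their own pace and stop on an object; the grip force is fixed at half the most. Time passes only in rows, so rows that repeat a pose let the fingers close. It gives the time, the measured TCP pose, the force, the opening and the grip force at its end, in the units of the state.
- ctrl.get_obs(): the state, without advancing time (a new reading comes with each control period).
- ctrl.camera(name): name is "side" or "top" or "wrist"; returns a dict with "pixels" (480x640x3 uint8, red, green, blue), "fx", "fy", "cx", "cy" (pixels), "origin" and "attitude" of the camera in the world. Camera axes: x right, y down, z forward; pixel columns grow to the right and rows downward; lengths in m; the calibration is good to about 2 mm. A picture is of the moment at which its call begins. There is no depth.
- ctrl.hand_in(): hands the job in; it is judged then, once.
The state is a dict: "time_s": time; "q": joint angles; "dq": joint speeds; "joint_efforts": joint torques, N m; "eef_pos": TCP position; "eef_rot": TCP orientation; "wrist_force": force on the tool from outside, world axes, zero at the start; "torque": the same for the moment, N m; "opening": opening from 0.0 (shut) to 1.0 (fully open); "grasp_force": force on a finger pad.
Only numpy, scipy, OpenCV 4.12 (cv2) and the standard library are available. Lean on these libraries where they do the work, as an engineer would, in place of code of your own. Each camera call takes 0.05 s, during which the arm holds its last target. There are 200 camera calls.

## Working session

There is one attempt and no reset: what is moved stays moved. The work goes in short steps, Python scripts to look and compute and a tool call to move; the robot and the scene stay as the last step left them, time stands still between calls to the robot, and variables do not carry over. Pictures are saved under pics/ and viewed, at most 10 in all, crops included, and the job is handed in when it is done.

Besides the shell and the picture viewer there is one more tool, called after "Emit:" by a JSON object that holds its "fn" and its "kwargs". move_arm: Moves the arm, as the interface text tells. Its arguments: {"type":"object","properties":{"plan":{"type":"array"},"grip":{"type":"number"}},"required":["plan"]}

```bash
mkdir -p pics; cat > h.py <<'E'
import numpy as np, cv2
from bench import ctrl
def cam(n,save=None):
    c=ctrl.camera(n)
    if save: cv2.imwrite('pics/'+save,c['pixels'][:,:,::-1])
    return c
def R(c):
    a=np.array(c['attitude'],float)
    if a.shape==(3,3): return a
    from scipy.spatial.transform import Rotation
    return Rotation.from_quat([a[1],a[2],a[3],a[0]]).as_matrix()
def ray(c,u,v):
    d=R(c)@np.array([(u-c['cx'])/c['fx'],(v-c['cy'])/c['fy'],1]); return np.array(c['origin'],float),d/np.linalg.norm(d)
def onz(c,u,v,z):
    o,d=ray(c,u,v); return o+d*(z-o[2])/d[2]
def proj(c,p):
    q=R(c).T@(np.array(p)-np.array(c['origin'])); return np.array([c['fx']*q[0]/q[2]+c['cx'],c['fy']*q[1]/q[2]+c['cy']])
def tri(c1,p1,c2,p2):
    o1,d1=ray(c1,*p1);o2,d2=ray(c2,*p2)
    A=np.array([d1,-d2]).T; t=np.linalg.lstsq(A,o2-o1,rcond=None)[0]
    a=o1+d1*t[0];b=o2+d2*t[1]; return (a+b)/2,np.linalg.norm(a-b)
E
python3 - <<'E'
from h import *
for n in ['side','top']:
    c=cam(n,n+'0.png'); print(n,c['fx'],c['cx'],c['cy'],c['origin'],c['attitude'])
o=ctrl.get_obs();print(o['time_s'],o['eef_pos'],o['eef_rot'],o['wrist_force'],o['opening'])
E
```

```text
side 441.2775313188086 321.15259434271445 241.23015492661358 [ 0.21059474 -0.6342928   0.5206886 ] [-0.49269678  0.83729832 -0.20785449  0.11392064]
top 454.32352151325506 319.8838251196846 234.87029485187458 [ 0.44255553 -0.01859673  1.15642016] [-0.0432789   0.71116532 -0.70145959  0.0180353 ]
0.1 [0.16019894 0.5517272  0.23047318] [-2.84782739e-04  1.40950232e-01  9.90016369e-01 -7.34741072e-04] [-0.35474939 -0.76557741  0.39668329] 1.0025522035126755
```

View pics/side0.png

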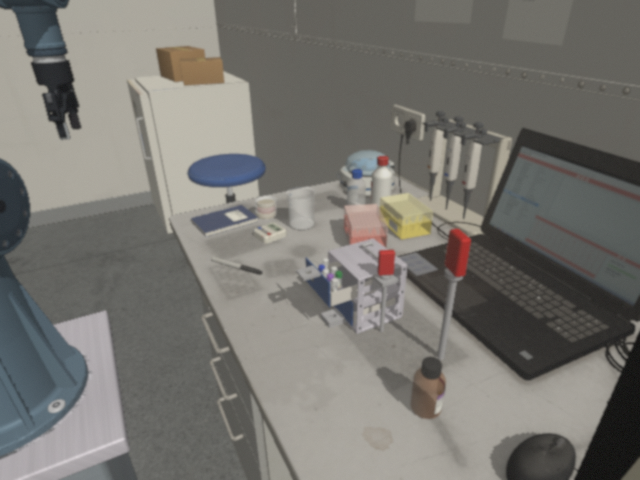

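View pics/top0.png

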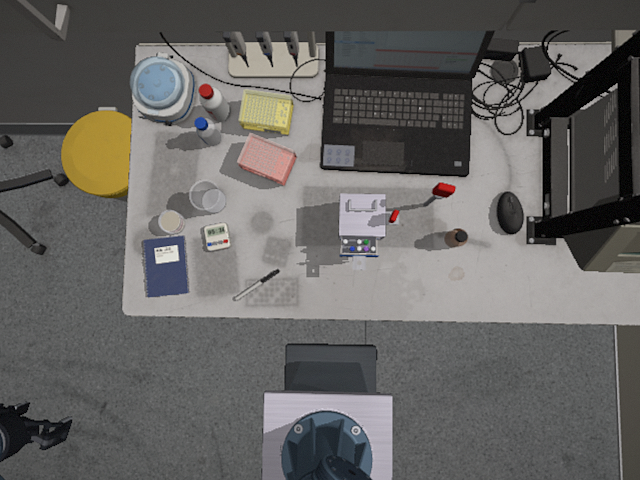

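Side view: the rack is at (365,285), with its tray out to the left. Two rods have red grips: a small one at (387,262) by the rack's side lug, and a large one at (457,252) standing apart. In the top view the rack roof is at (362,215), the small red grip at (394,216), and the large one at (443,189).

Possible mix-ups: the parked rod at top (394,216), the larger rod at (443,189), and the red bottle cap at (207,90). I choose the parked one and check it in a close crop.

```bash
python3 - <<'E'
import cv2,numpy as np
a=cv2.imread('pics/top0.png')[180:280,325:425];b=cv2.imread('pics/side0.png')[230:350,290:430]
a=cv2.resize(a,(400,400),interpolation=cv2.INTER_CUBIC);b=cv2.resize(b,(400,343),interpolation=cv2.INTER_CUBIC)
o=np.zeros((400,800,3),np.uint8);o[:,:400]=a;o[:343,400:]=b
cv2.imwrite('pics/crop0.png',o)
E
```

```text
(no output)
```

View pics/crop0.png

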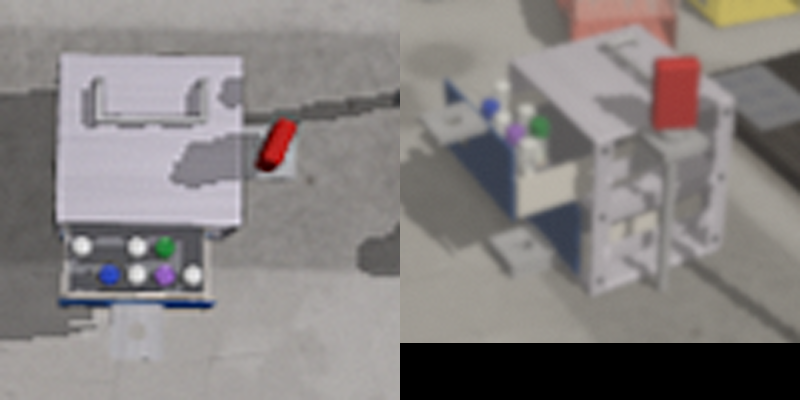

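```bash
python3 - <<'E'
from h import *
c=cam('top');s=cam('side')
im=cv2.cvtColor(c['pixels'],cv2.COLOR_RGB2HSV)
P=[onz(c,u,v,.116) for u,v in [(340.5,193.8),(385,193.8),(385.5,235.5),(339.3,235.5)]]
for p in P: print(p.round(4))
print('tab',onz(c,359,264,.116).round(4))
def red(k,box):
    h=cv2.cvtColor(k['pixels'],cv2.COLOR_RGB2HSV); m=(((h[...,0]<8)|(h[...,0]>172))&(h[...,1]>150)&(h[...,2]>60)).astype(np.uint8)
    z=np.zeros_like(m);x0,x1,y0,y1=box;z[y0:y1,x0:x1]=m[y0:y1,x0:x1]
    n,l,st,ce=cv2.connectedComponentsWithStats(z); i=1+np.argmax(st[1:,4]); cn=np.argwhere(l==i)[:,::-1].astype(np.float32)
    return ce[i],st[i],cv2.minAreaRect(cn)
a=red(c,(380,410,200,232));b=red(s,(370,400,240,285));print(a,b)
print(tri(c,a[0],s,b[0]))
E
```

```text
[ 0.6288 -0.027   0.116 ]
[ 0.6297 -0.1295  0.116 ]
[ 0.5332 -0.131   0.116 ]
[ 0.5319 -0.0253  0.116 ]
tab [ 0.4672 -0.071   0.116 ]
(array([393.9516129 , 215.16129032]), array([390, 210,   9,  12,  62], dtype=int32), ((394.0000305175781, 215.00003051757812), (5.366562843322754, 11.627553939819336), 26.56505012512207)) (array([386.14237288, 261.9220339 ]), array([380, 251,  14,  23, 295], dtype=int32), ((386.5, 262.0), (22.0, 13.0), 90.0))
(array([ 0.57596064, -0.14620238,  0.14447911]), np.float64(0.0013079449018790978))
```

The crop confirms it: the parked small rod's red grip triangulates to (0.576,-0.146,0.144), as the parking lug predicts. The large rod is the decoy. The rack centre is about (0.581,-0.078), with the roof at 97x104 mm. Next I move to look from close by.

Emit:
{"fn": "move_arm", "kwargs": {"plan": [6.0,-12.6,2.4,0,0,0.28,6.0,-12.6,2.4,0,0,0.28,6.0,-12.6,2.4,0,0,0.28,6.0,-12.6,2.4,0,0,0.28,6.0,-12.6,2.4,0,0,0.28,6.0,-12.6,2.4,0,0,0.28,6.0,-12.6,2.4,0,0,0.28,6.0,-12.6,2.4,0,0,0.28,6.0,-12.6,2.4,0,0,0.28,6.0,-12.6,2.4,0,0,0.28], "grip": 0}}

```text
time_s: 1.45
eef_pos: [0.4251, -0.0046, 0.3375]
eef_rot: [0.001, 0.002, 1.0, 0.0]
wrist_force: [1.2, 0.7, 0.6]
opening: -0.003
grasp_force: 0.0
```

Emit:
{"fn": "move_arm", "kwargs": {"plan": [0,0,0,0,0,0,0,0,0,0,0,0]}}

```text
time_s: 1.7
eef_pos: [0.4242, -0.0022, 0.3365]
eef_rot: [-0.001, 0.002, 1.0, 0.0]
wrist_force: [0.4, 0.3, 0.8]
opening: -0.003
grasp_force: 0.0
```

```bash
python3 - <<'E'
from h import *
c=cam('wrist','w1.png'); print(c['fx'],c['cx'],c['cy'],c['origin'],R(c).round(3).tolist())
o=ctrl.get_obs();print(o['time_s'],o['eef_pos'],o['eef_rot'],o['wrist_force'],o['opening'])
E
```

```text
339.01328799438215 321.7374289947491 244.74311167194006 [ 0.34881359 -0.00288193  0.47804411] [[0.005, 0.956, 0.293], [1.0, -0.005, 0.001], [0.002, 0.293, -0.956]]
1.75 [ 0.42400463 -0.00158441  0.33648   ] [-4.76466939e-04  1.05083909e-03  9.99999268e-01  3.63231702e-04] [-0.21171569  0.93923422 -0.606302  ] -0.0014111171094446017
```

View pics/w1.png

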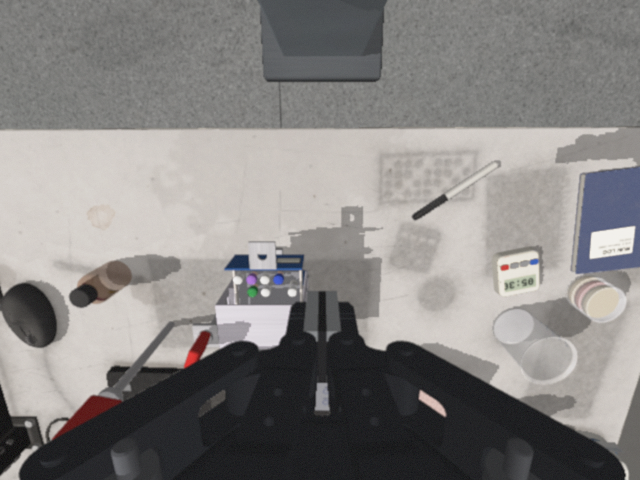

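The wrist view shows the upper tab at about (263,253), with its hole near (262,256). The blue front is at (265,262) and the red grip at (198,348). I'll measure the tab.

```bash
python3 - <<'E'
from h import *
c=cam('wrist')
for n,u,v in [('tabL',250,242),('tabR',275,242),('hole',262,256),('blueL',226,268),('blueR',304,268),('roofL',217,304)]: print(n,onz(c,u,v,.116).round(4))
g=cv2.cvtColor(c['pixels'],cv2.COLOR_RGB2GRAY)[236:272:2,244:282:2]; print(g)
E
```

```text
tabL [ 0.4562 -0.0819  0.116 ]
tabR [ 0.4563 -0.0541  0.116 ]
hole [ 0.4728 -0.0694  0.116 ]
blueL [ 0.4871 -0.1113  0.116 ]
blueR [ 0.4874 -0.0223  0.116 ]
roofL [ 0.5324 -0.1258  0.116 ]
[[194 195 196 197 198 199 200 202 201 199 199 197 197 197 200 198 197 197
  197]
 [194 194 195 197 198 198 199 203 203 201 198 197 199 200 199 196 196 200
  206]
 [196 194 186 186 186 186 187 191 191 193 192 190 189 192 190 196 202 202
  207]
 [197 192 167 164 166 166 170 173 165 169 170 165 162 164 165 163 204 202
  205]
 [196 194 196 202 205 203 207 212 204 205 204 205 199 199 201 174 203 204
  204]
 [191 191 197 203 203 206 209 211 204 205 206 203 199 198 201 166 162 165
  167]
 [195 195 197 200 202 204 209 209 204 204 205 202 197 199 203 158  99  97
   98]
 [193 192 196 199 203 205 207 209 204 204 204 201 199 199 201 171 181 180
  169]
 [193 195 196 198 201 204 205 203 200 205 203 204 200 199 199 175 208 208
  197]
 [135 136 179 200 201 206 186 136 142 142 140 180 199 197 201 170 144 144
  135]
 [ 44  47 145 199 202 205 180  69  46  45  47 151 197 198 199 175  64  50
   45]
 [ 43  45 130 198 203 203 195 120  69  53  91 184 198 199 198 174  68  86
   91]
 [ 44  45 123 197 201 204 205 201 171 160 187 201 199 195 200 185  89 114
  114]
 [ 46  42 121 193 199 202 204 211 205 202 203 202 199 198 198 189 100 102
   98]
 [ 46  44 110 194 200 201 205 208 206 201 202 203 199 197 200 190  76  50
   52]
 [ 44  44  98 194 201 202 206 208 206 201 205 202 199 196 197 190  82  46
   48]
 [ 73  75 103 185 193 197 195 200 199 194 193 193 190 187 191 184  95  73
   75]
 [101 101  98 108 105 104 104 106 107 105 114 108 109 109 104 105  97  98
   95]]
```

Emit:
{"fn": "move_arm", "kwargs": {"plan": [0,-1.3,-2,0,0,0,0,-1.3,-3,0,0,0,0,-1.3,-4.0,0,0,0,0,-1.3,-4.7,0,0,0,0,-1.3,-4.7,0,0,0,0,-1.3,-4.7,0,0,0]}}

```text
time_s: 2.55
eef_pos: [0.4259, -0.0671, 0.104]
eef_rot: [0.001, 0.0, 1.0, -0.0]
wrist_force: [-0.2, -0.7, 0.8]
opening: 0.001
grasp_force: 0.0
```

Emit:
{"fn": "move_arm", "kwargs": {"plan": [0.2,0,0,0,0,0,0.3,0,0,0,0,0,0.4,0,0,0,0,0,0.5,0,0,0,0,0,0.6,0,0,0,0,0,0.7,0,0,0,0,0,0.7,0,0,0,0,0]}}

```text
time_s: 3.42
eef_pos: [0.4602, -0.0675, 0.1018]
eef_rot: [0.0, 0.001, 1.0, 0.0]
wrist_force: [0.1, -0.6, -0.1]
opening: 0.002
grasp_force: 0.0
```

Emit:
{"fn": "move_arm", "kwargs": {"plan": [0.05,0,0,0,0,0,0.1,0,0,0,0,0,0.15,0,0,0,0,0,0.2,0,0,0,0,0,0.25,0,0,0,0,0,0.3,0,0,0,0,0]}}

```text
time_s: 4.18
eef_pos: [0.4747, -0.0675, 0.1019]
eef_rot: [-0.0, 0.001, 1.0, 0.0]
wrist_force: [-3.7, -0.6, 0.5]
opening: -0.001
grasp_force: 1.5
```

Emit:
{"fn": "move_arm", "kwargs": {"plan": [0.04,0,0,0,0,0,0.08,0,0,0,0,0,0.12,0,0,0,0,0,0.16,0,0,0,0,0]}}

```text
time_s: 4.68
eef_pos: [0.4826, -0.0675, 0.1019]
eef_rot: [-0.0, 0.001, 1.0, 0.0]
wrist_force: [-2.7, 0.2, -1.4]
opening: 0.005
grasp_force: 1.5
```

Emit:
{"fn": "move_arm", "kwargs": {"plan": [0.03,0,0,0,0,0,0.06,0,0,0,0,0,0.09,0,0,0,0,0]}}

```text
time_s: 5.05
eef_pos: [0.4871, -0.0675, 0.1019]
eef_rot: [-0.0, 0.001, 1.0, 0.0]
wrist_force: [-4.1, -0.4, -1.0]
opening: 0.002
grasp_force: 1.5
```

Pushing at about 3 N. I continue in small steps until it reaches the stop.

Emit:
{"fn": "move_arm", "kwargs": {"plan": [0.02,0,0,0,0,0,0.04,0,0,0,0,0,0.06,0,0,0,0,0]}}

```text
time_s: 5.42
eef_pos: [0.49, -0.0675, 0.1019]
eef_rot: [-0.0, 0.001, 1.0, 0.0]
wrist_force: [-6.2, -0.8, -1.0]
opening: 0.001
grasp_force: 3.1
```

Emit:
{"fn": "move_arm", "kwargs": {"plan": [0.02,0,0,0,0,0,0.04,0,0,0,0,0]}}

```text
time_s: 5.68
eef_pos: [0.4901, -0.0674, 0.1017]
eef_rot: [-0.002, 0.001, 1.0, 0.0]
wrist_force: [-13.8, -1.3, 6.9]
opening: -0.003
grasp_force: 7.1
```

Emit:
{"fn": "move_arm", "kwargs": {"plan": [0.02,0,0,0,0,0,0.04,0,0,0,0,0]}}

```text
time_s: 5.92
eef_pos: [0.4902, -0.0671, 0.1016]
eef_rot: [-0.005, 0.001, 1.0, 0.0]
wrist_force: [-22.6, -1.8, 14.5]
opening: 0.001
grasp_force: 11.3
```

The tray is home (stop felt at TCP x = 0.490). I back off, then locate the decoy rod for clearance, the parked grip's yaw, and the lower tab.

Emit:
{"fn": "move_arm", "kwargs": {"plan": [-0.3,0,0,0,0,0,-1.0,0,0,0,0,0,-1.0,0,2,0,0,0,-1.0,0,3.4,0,0,0,0,0,4.2,0,0,0,0.4,-0.4,4.2,0,0,0,0.6,-0.4,4.2,0,0,0,0.6,-0.4,4.2,0,0,0,0.6,-0.4,4.2,0,0,0]}}

```text
time_s: 7.05
eef_pos: [0.5228, -0.0868, 0.3103]
eef_rot: [-0.001, 0.001, 1.0, 0.001]
wrist_force: [-0.3, 0.2, -0.7]
opening: 0.002
grasp_force: 0.0
```

```bash
python3 - <<'E'
from h import *
c=cam('top');s=cam('side','s2.png');w=cam('wrist','w2.png')
print('big',tri(c,(443,189),s,(457,252)))
print(ctrl.get_obs()['eef_pos'],w['origin'],R(w)[:,2])
sp=cv2.resize(s['pixels'][265:345,290:390],(500,400),interpolation=cv2.INTER_CUBIC)
o=np.zeros((600,800,3),np.uint8);o[:400,300:]=sp[:,:,::-1]
o[:400,:300]=cv2.resize(c['pixels'][180:280,335:410],(300,400),interpolation=cv2.INTER_CUBIC)[:,:,::-1]
cv2.imwrite('pics/c2.png',o[:400])
for p in [(0.576,-.146,.166),(.516,-.07,.116)]: print(proj(w,p))
E
```

```text
big (array([ 0.62602183, -0.24269238,  0.19877338]), np.float64(0.0004700794389610806))
[ 0.52324736 -0.08707187  0.31117554] [ 0.44777777 -0.08767406  0.4524742 ] [ 2.92629992e-01  8.88942767e-04 -9.56225338e-01]
[258.12399221 287.23818159]
[338.8256323  211.70509676]
```

View pics/w2.png

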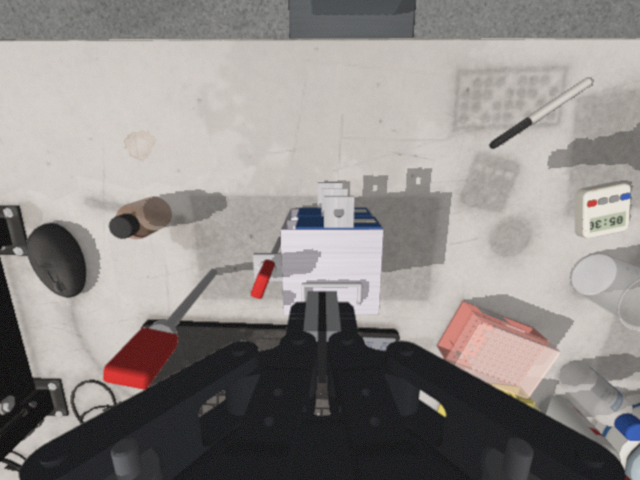

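View pics/c2.png

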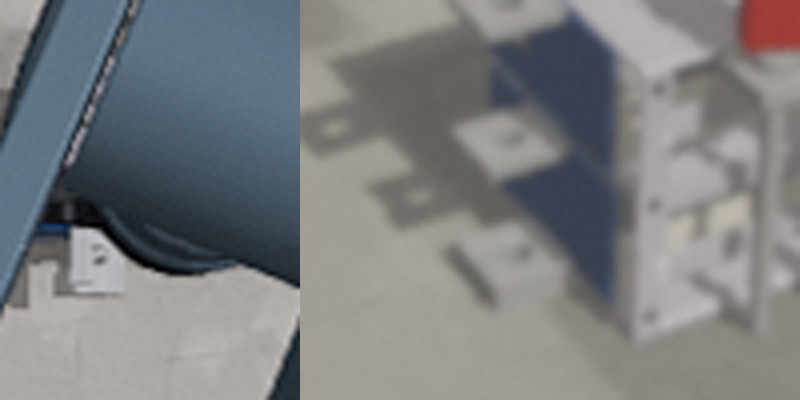

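The wrist view shows the upper tab and hole near (339,212), with the lower tab and foot peeking out at (331,187). The parked grip is at (262,279). The side crop shows the three lugs stacked, with the lower tab's hole at side pixel (332,292).

```bash
python3 - <<'E'
from h import *
w=cam('wrist');im=w['pixels'][:,:,::-1]
a=cv2.resize(im[170:235,310:370],(480,520),interpolation=cv2.INTER_CUBIC)
b=cv2.resize(im[245:310,240:280],(320,520),interpolation=cv2.INTER_CUBIC)
cv2.imwrite('pics/c3.png',np.hstack([a,b]))
h=cv2.cvtColor(w['pixels'],cv2.COLOR_RGB2HSV); m=(((h[...,0]<8)|(h[...,0]>172))&(h[...,1]>150)&(h[...,2]>60)).astype(np.uint8)
z=np.zeros_like(m);z[245:310,240:285]=m[245:310,240:285]
ys,xs=np.nonzero(z); print(cv2.minAreaRect(np.c_[xs,ys].astype(np.float32)))
v=h[...,2][z>0]; print(np.histogram(v,8))
t=(z>0)&(h[...,2]>np.percentile(v,60))
for y in range(254,302,2):
    r=np.nonzero(z[y])[0]; print(y,(r.min(),r.max(),h[y,r,2].tolist()) if len(r) else '')
E
```

```text
((262.15020751953125, 278.44451904296875), (11.218254089355469, 38.378238677978516), 20.323137283325195)
(array([124,   9,   6,  12,  19,  19,  44, 164]), array([ 88.   , 104.625, 121.25 , 137.875, 154.5  , 171.125, 187.75 ,
       204.375, 221.   ]))
254 
256 
258 
260 
262 (np.int64(265), np.int64(273), [98, 93, 92, 90, 93, 92, 90, 90, 92])
264 (np.int64(264), np.int64(273), [103, 93, 92, 91, 93, 91, 91, 92, 93, 89])
266 (np.int64(263), np.int64(272), [104, 94, 92, 91, 93, 94, 93, 88, 92, 90])
268 (np.int64(262), np.int64(272), [104, 96, 91, 94, 91, 94, 93, 92, 91, 92, 93])
270 (np.int64(261), np.int64(271), [105, 95, 93, 92, 94, 93, 94, 94, 94, 92, 95])
272 (np.int64(260), np.int64(270), [117, 108, 103, 97, 93, 91, 94, 92, 94, 93, 92])
274 (np.int64(259), np.int64(269), [180, 174, 162, 150, 141, 127, 119, 108, 102, 95, 92])
276 (np.int64(258), np.int64(269), [206, 216, 218, 211, 203, 193, 184, 172, 162, 145, 123, 107])
278 (np.int64(257), np.int64(268), [202, 215, 221, 220, 218, 217, 215, 212, 207, 196, 177, 151])
280 (np.int64(256), np.int64(267), [197, 210, 219, 219, 218, 216, 215, 212, 211, 207, 191, 167])
282 (np.int64(255), np.int64(266), [192, 209, 217, 219, 216, 216, 214, 213, 211, 207, 193, 170])
284 (np.int64(255), np.int64(266), [206, 215, 217, 217, 215, 214, 213, 213, 209, 197, 175, 156])
286 (np.int64(254), np.int64(265), [202, 215, 218, 218, 215, 213, 212, 209, 208, 202, 181, 156])
288 (np.int64(253), np.int64(264), [194, 211, 217, 218, 215, 214, 212, 210, 210, 204, 186, 159])
290 (np.int64(252), np.int64(263), [193, 207, 216, 216, 214, 213, 214, 210, 209, 203, 191, 167])
292 (np.int64(252), np.int64(263), [206, 214, 216, 215, 212, 213, 210, 209, 205, 196, 173, 151])
294 (np.int64(252), np.int64(262), [208, 215, 215, 214, 212, 209, 208, 207, 198, 178, 153])
296 (np.int64(255), np.int64(261), [203, 206, 206, 208, 198, 185, 162])
298 
300
```

View pics/c3.png

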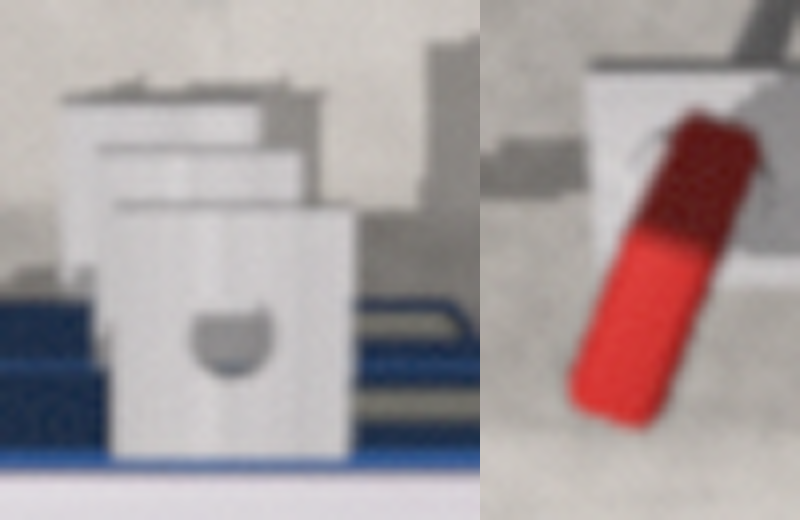

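```bash
python3 - <<'E'
from h import *
w=cam('wrist')
A=lambda x,y:(310+x/8,170+y/8); B=lambda x,y:(240+(x-480)/8,245+y/8)
for n,l,r,v,z in [('up',113,355,205,.116),('low',97,303,150,.06),('foot',62,260,100,.012)]:
    a,b=onz(w,*A(l,v),z),onz(w,*A(r,v),z); print(n,a.round(4),b.round(4),((a+b)/2).round(4))
print('uphole',onz(w,*A(232,340),.116).round(4))
P=[onz(w,*B(*p),.166) for p in [(630,232),(718,255),(655,425),(568,405)]]
for p in P: print(p.round(4))
print('grip c',np.mean(P,0).round(4)); d=P[2]-P[1]+P[3]-P[0]; print('yaw',np.arctan2(d[1],d[0]))
m=[onz(w,*B(*p),.116) for p in [(588,68)]];print('lug corner',m)
for u,v in [(281,230),(383,230)]: print('roof front',onz(w,u,v,.116).round(4))
E
```

```text
up [ 0.5004 -0.0851  0.116 ] [ 0.5005 -0.055   0.116 ] [ 0.5004 -0.07    0.116 ]
low [ 0.5011 -0.0869  0.06  ] [ 0.5012 -0.0572  0.06  ] [ 0.5012 -0.0721  0.06  ]
foot [ 0.4996 -0.0924  0.012 ] [ 0.4997 -0.0605  0.012 ] [ 0.4996 -0.0765  0.012 ]
uphole [ 0.5175 -0.0701  0.116 ]
[ 0.5637 -0.1451  0.166 ]
[ 0.5666 -0.1352  0.166 ]
[ 0.5879 -0.1436  0.166 ]
[ 0.5853 -0.1535  0.166 ]
grip c [ 0.5759 -0.1444  0.166 ]
yaw -0.3745699031102686
lug corner [array([ 0.56078874, -0.15921128,  0.116     ])]
roof front [ 0.5355 -0.1294  0.116 ]
roof front [ 0.536  -0.0247  0.116 ]
```

Emit:
{"fn": "move_arm", "kwargs": {"plan": [1.06,-1.15,-0.8,0,0,-0.18,1.06,-1.15,-1.6,0,0,-0.37,1.06,-1.15,-2.0,0,0,-0.37,1.06,-1.15,-2.0,0,0,-0.37,1.06,-1.15,-2.0,0,0,-0.37], "grip": 40}}

```text
time_s: 7.92
eef_pos: [0.5777, -0.1451, 0.2134]
eef_rot: [0.001, 0.185, 0.983, -0.0]
wrist_force: [0.8, 0.2, -0.2]
opening: 0.471
grasp_force: 0.0
```

```bash
python3 - <<'E'
from h import *
o=ctrl.get_obs();print(o['time_s'],o['eef_pos'],o['eef_rot'],o['wrist_force'],o['opening'])
E
```

```text
7.925 [ 0.57766463 -0.14513347  0.21342562] [ 9.83430031e-04  1.85115676e-01  9.82716216e-01 -2.40491469e-04] [ 0.78373899  0.15914721 -0.23002753] 0.470973923599411
```

Emit:
{"fn": "move_arm", "kwargs": {"plan": [-0.02,0,-0.6,0,0,0,-0.02,0,-1.1,0,0,0,-0.02,0,-1.5,0,0,0,-0.02,0,-1.7,0,0,0,-0.02,0,-1.7,0,0,0]}}

```text
time_s: 8.55
eef_pos: [0.5761, -0.145, 0.1269]
eef_rot: [-0.0, 0.185, 0.983, 0.0]
wrist_force: [0.6, -0.3, 0.0]
opening: 0.466
grasp_force: 0.0
```

Emit:
{"fn": "move_arm", "kwargs": {"plan": [0,0,0,0,0,0,0,0,0,0,0,0,0,0,0,0,0,0,0,0,0,0,0,0,0,0,0,0,0,0,0,0,0,0,0,0], "grip": 0}}

```text
time_s: 9.3
eef_pos: [0.5769, -0.1454, 0.1281]
eef_rot: [0.001, 0.185, 0.983, -0.0]
wrist_force: [-0.0, 0.5, 6.5]
opening: 0.133
grasp_force: 59.1
```

Emit:
{"fn": "move_arm", "kwargs": {"plan": [0,0,0.1,0,0,0,0,0,0.3,0,0,0,0,0,0.6,0,0,0]}}

```text
time_s: 9.68
eef_pos: [0.5757, -0.1448, 0.1573]
eef_rot: [-0.001, 0.185, 0.983, 0.0]
wrist_force: [-1.4, -1.2, -1.8]
opening: 0.132
grasp_force: 58.3
```

Emit:
{"fn": "move_arm", "kwargs": {"plan": [0,0,0.5,0,0,0,0,0,1.0,0,0,0,0,0,1.5,0,0,0,0,0,2.0,0,0,0,0,0,2.2,0,0,0,0,0,2.2,0,0,0,0,0,2.2,0,0,0]}}

```text
time_s: 10.55
eef_pos: [0.5755, -0.1447, 0.2657]
eef_rot: [-0.001, 0.185, 0.983, 0.0]
wrist_force: [0.2, 0.2, -2.0]
opening: 0.133
grasp_force: 58.5
```

Emit:
{"fn": "move_arm", "kwargs": {"plan": [-0.4,0.5,0,0,0,0,-0.8,1.0,0,0,0,0,-1.1,1.4,0,0,0,0,-1.18,1.5,0,0,0,0,-1.18,1.5,-0.3,0,0,0,-1.18,1.5,-0.3,0,0,0,-1.18,1.5,-0.3,0,0,0]}}

```text
time_s: 11.42
eef_pos: [0.5172, -0.0706, 0.2514]
eef_rot: [-0.0, 0.186, 0.983, 0.0]
wrist_force: [-0.0, 0.5, -1.4]
opening: 0.131
grasp_force: 58.6
```

```bash
python3 - <<'E'
from h import *
s=cam('side');w=cam('wrist')
o=ctrl.get_obs();print(o['time_s'],o['eef_pos'],o['wrist_force'])
a=cv2.resize(s['pixels'][210:310,295:370],(375,500),interpolation=cv2.INTER_CUBIC)
b=cv2.resize(w['pixels'][120:370,220:420],(400,500),interpolation=cv2.INTER_CUBIC)
cv2.imwrite('pics/c4.png',np.hstack([a,b])[:,:,::-1])
n=(.5164,-.0700,.116);print(proj(s,n),proj(w,n))
E
```

```text
11.525 [ 0.51741659 -0.07053837  0.25196498] [0.07298237 0.21383045 0.09088214]
[331.27003166 264.16818766] [322.73882166 232.21430446]
```

View pics/c4.png

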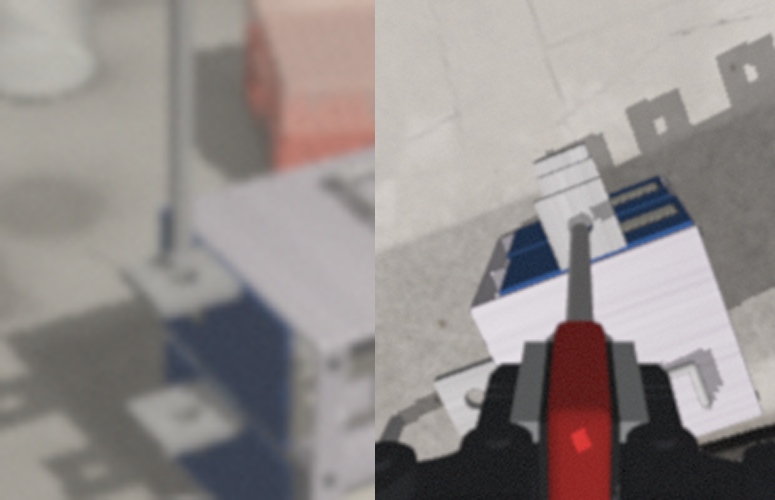

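The nose hangs right over the upper hole: at (180,262) against the hole at (183,272) in the side crop, and at (578,220) in the wrist crop. I feel downwards.

Emit:
{"fn": "move_arm", "kwargs": {"plan": [-0.02,0.01,-0.06,0,0,0,-0.02,0.01,-0.12,0,0,0,-0.02,0.01,-0.18,0,0,0,-0.02,0.01,-0.22,0,0,0,-0.02,0.01,-0.26,0,0,0]}}

```text
time_s: 12.15
eef_pos: [0.5161, -0.0695, 0.2388]
eef_rot: [0.0, 0.185, 0.983, 0.0]
wrist_force: [-0.1, 0.3, -2.3]
opening: 0.132
grasp_force: 58.6
```

Emit:
{"fn": "move_arm", "kwargs": {"plan": [0,0,-0.04,0,0,0,0,0,-0.08,0,0,0,0,0,-0.08,0,0,0]}}

```text
time_s: 12.52
eef_pos: [0.516, -0.0695, 0.2348]
eef_rot: [-0.0, 0.185, 0.983, 0.0]
wrist_force: [0.8, 0.3, -1.6]
opening: 0.13
grasp_force: 58.6
```

It's in the upper hole with no contact force. I go on to just above the lower tab.

Emit:
{"fn": "move_arm", "kwargs": {"plan": [0,0,-0.1,0,0,0,0,0,-0.2,0,0,0,0,0,-0.3,0,0,0,0,0,-0.4,0,0,0]}}

```text
time_s: 13.02
eef_pos: [0.516, -0.0695, 0.2145]
eef_rot: [-0.0, 0.185, 0.983, 0.0]
wrist_force: [0.0, -0.4, -1.2]
opening: 0.135
grasp_force: 58.6
```

Emit:
{"fn": "move_arm", "kwargs": {"plan": [0,0,-0.1,0,0,0,0,0,-0.2,0,0,0,0,0,-0.3,0,0,0,0,0,-0.4,0,0,0,0,0,-0.4,0,0,0]}}

```text
time_s: 13.65
eef_pos: [0.5159, -0.0695, 0.1944]
eef_rot: [-0.0, 0.185, 0.983, 0.0]
wrist_force: [0.5, 0.2, -1.0]
opening: 0.132
grasp_force: 58.6
```

```bash
python3 - <<'E'
from h import *
s=cam('side');c=cam('wrist')
o=ctrl.get_obs();print(o['time_s'],o['eef_pos'],o['wrist_force'],o['torque'])
a=cv2.resize(s['pixels'][250:340,305:365],(400,600),interpolation=cv2.INTER_CUBIC)
b=cv2.resize(c['pixels'][150:330,250:370],(400,600),interpolation=cv2.INTER_CUBIC)
cv2.imwrite('pics/c5.png',np.hstack([a,b])[:,:,::-1])
E
```

```text
13.75 [ 0.51614367 -0.06954559  0.19499853] [ 0.97583539  0.32514146 -1.61691185] [-0.04073707 -0.01327373 -0.05100472]
```

View pics/c5.png

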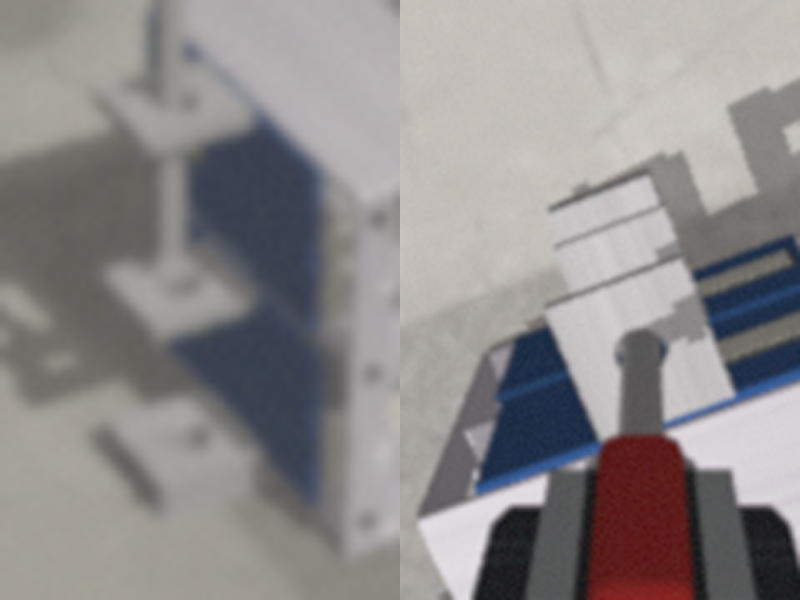

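The rod is through the upper tab and ends just above the lower tab, slightly left of its hole at (183,285). I shift 2.5 mm to the measured lower hole and feel down.

Emit:
{"fn": "move_arm", "kwargs": {"plan": [0,-0.02,0,0,0,0,0,-0.05,0,0,0,0,0,-0.05,-0.04,0,0,0,0,-0.05,-0.08,0,0,0,0,-0.05,-0.12,0,0,0,0,-0.05,-0.16,0,0,0,0,-0.05,-0.18,0,0,0]}}

```text
time_s: 14.62
eef_pos: [0.5161, -0.0719, 0.1858]
eef_rot: [-0.0, 0.185, 0.983, 0.0]
wrist_force: [0.9, 1.5, 0.0]
opening: 0.132
grasp_force: 58.8
```

Emit:
{"fn": "move_arm", "kwargs": {"plan": [0,0,-0.03,0,0,0,0,0,-0.05,0,0,0,0,0,-0.05,0,0,0]}}

```text
time_s: 15.0
eef_pos: [0.5161, -0.072, 0.1833]
eef_rot: [-0.0, 0.185, 0.983, 0.0]
wrist_force: [1.5, 1.5, -1.6]
opening: 0.134
grasp_force: 58.6
```

Emit:
{"fn": "move_arm", "kwargs": {"plan": [0,0,-0.04,0,0,0,0,0,-0.08,0,0,0,0,0,-0.12,0,0,0,0,0,-0.12,0,0,0]}}

```text
time_s: 15.5
eef_pos: [0.516, -0.072, 0.1771]
eef_rot: [-0.0, 0.185, 0.983, 0.0]
wrist_force: [1.4, 1.3, -1.9]
opening: 0.135
grasp_force: 58.5
```

Emit:
{"fn": "move_arm", "kwargs": {"plan": [0,0,-0.08,0,0,0,0,0,-0.16,0,0,0,0,0,-0.24,0,0,0,0,0,-0.32,0,0,0,0,0,-0.4,0,0,0,0,0,-0.4,0,0,0]}}

```text
time_s: 16.25
eef_pos: [0.5159, -0.0719, 0.1569]
eef_rot: [-0.0, 0.185, 0.983, 0.0]
wrist_force: [1.5, 1.2, -1.8]
opening: 0.134
grasp_force: 58.6
```

Through both tabs. I drag them to the foot hole's line (y about -0.0766) and descend to just above the foot.

Emit:
{"fn": "move_arm", "kwargs": {"plan": [0,-0.03,0,0,0,0,0,-0.06,0,0,0,0,0,-0.09,0,0,0,0,0,-0.095,-0.08,0,0,0,0,-0.095,-0.16,0,0,0,0,-0.095,-0.24,0,0,0,0,-0.095,-0.3,0,0,0,0,-0.095,-0.3,0,0,0]}}

```text
time_s: 17.25
eef_pos: [0.516, -0.0767, 0.142]
eef_rot: [-0.0, 0.185, 0.983, 0.0]
wrist_force: [3.1, 1.9, -3.1]
opening: 0.129
grasp_force: 58.6
```

Emit:
{"fn": "move_arm", "kwargs": {"plan": [0,0,-0.03,0,0,0,0,0,-0.06,0,0,0,0,0,-0.09,0,0,0,0,0,-0.12,0,0,0,0,0,-0.12,0,0,0]}}

```text
time_s: 17.88
eef_pos: [0.5161, -0.0767, 0.1363]
eef_rot: [-0.0, 0.185, 0.983, 0.0]
wrist_force: [2.4, 3.3, -1.8]
opening: 0.131
grasp_force: 58.8
```

Emit:
{"fn": "move_arm", "kwargs": {"plan": [0,0,-0.03,0,0,0,0,0,-0.06,0,0,0,0,0,-0.08,0,0,0,0,0,-0.08,0,0,0]}}

```text
time_s: 18.38
eef_pos: [0.516, -0.0768, 0.1323]
eef_rot: [-0.0, 0.185, 0.983, 0.0]
wrist_force: [1.7, 2.8, -2.1]
opening: 0.138
grasp_force: 58.9
```

Emit:
{"fn": "move_arm", "kwargs": {"plan": [0,0,-0.02,0,0,0,0,0,-0.04,0,0,0,0,0,-0.04,0,0,0]}}

```text
time_s: 18.75
eef_pos: [0.5161, -0.0768, 0.1303]
eef_rot: [-0.0, 0.185, 0.983, 0.0]
wrist_force: [1.9, 2.5, -0.7]
opening: 0.13
grasp_force: 58.9
```

Emit:
{"fn": "move_arm", "kwargs": {"plan": [0,0,-0.02,0,0,0,0,0,-0.04,0,0,0,0,0,-0.04,0,0,0]}}

```text
time_s: 19.12
eef_pos: [0.516, -0.0768, 0.1283]
eef_rot: [-0.0, 0.185, 0.983, -0.0]
wrist_force: [2.5, 1.8, -0.9]
opening: 0.138
grasp_force: 58.9
```

Emit:
{"fn": "move_arm", "kwargs": {"plan": [0,0,-0.02,0,0,0,0,0,-0.03,0,0,0,0,0,-0.03,0,0,0]}}

```text
time_s: 19.5
eef_pos: [0.5162, -0.0771, 0.1281]
eef_rot: [0.0, 0.185, 0.983, -0.0]
wrist_force: [-2.1, 2.7, 8.9]
opening: 0.132
grasp_force: 60.4
```

The collar is on the tab: contact at TCP z = 0.128, the same height at which it sat on the parking lug. I release and rise.

Emit:
{"fn": "move_arm", "kwargs": {"plan": [0,0,0.02,0,0,0,0,0,0.02,0,0,0,0,0,0.02,0,0,0,0,0,0.02,0,0,0], "grip": 40}}

```text
time_s: 20.0
eef_pos: [0.5159, -0.0768, 0.1277]
eef_rot: [-0.0, 0.185, 0.983, -0.0]
wrist_force: [0.2, -0.8, -0.1]
opening: 0.469
grasp_force: 0.0
```

Emit:
{"fn": "move_arm", "kwargs": {"plan": [0,0,0.2,0,0,0,0,0,0.6,0,0,0,0,0,1.2,0,0,0,0,0,2.0,0,0,0,-0.8,0,3.0,0,0,0,-0.8,0,3.4,0,0,0,-0.8,0,3.4,0,0,0,-0.8,0,3.4,0,0,0]}}

```text
time_s: 21.0
eef_pos: [0.4758, -0.0766, 0.297]
eef_rot: [-0.001, 0.185, 0.983, 0.0]
wrist_force: [-0.3, -0.5, -0.8]
opening: 0.469
grasp_force: 0.0
```

```bash
python3 - <<'E'
from h import *
s=cam('side');c=cam('wrist')
o=ctrl.get_obs();print(o['time_s'],o['eef_pos'],o['wrist_force'],o['opening'])
a=cv2.resize(s['pixels'][215:345,290:380],(400,578),interpolation=cv2.INTER_CUBIC)
b=cv2.resize(c['pixels'][120:380,230:410],(400,578),interpolation=cv2.INTER_CUBIC)
cv2.imwrite('pics/c6.png',np.hstack([a,b])[:,:,::-1])
E
```

```text
21.1 [ 0.47556576 -0.07648795  0.29630817] [ 0.00097764 -0.13358864 -0.86791437] 0.46972958286552413
```

View pics/c6.png

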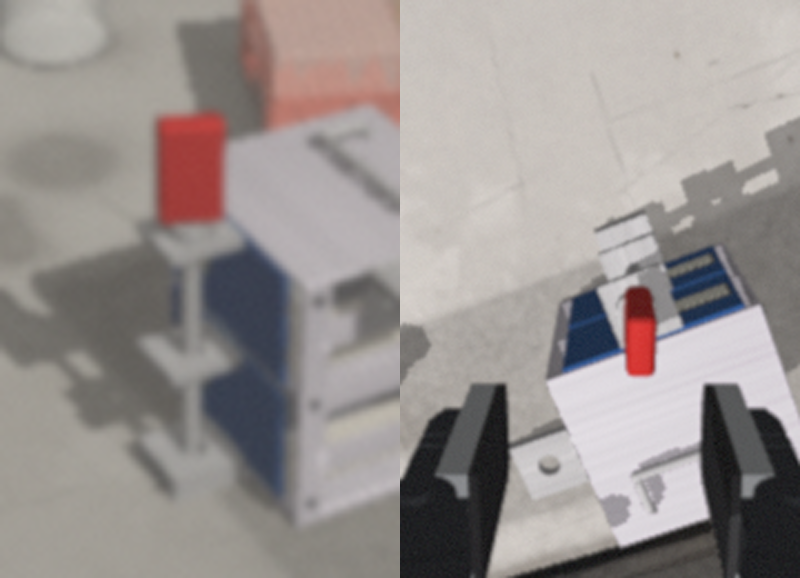

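The rod stands upright through all three lugs, running from (190,260) to (190,455) in the side crop. Its collar is on the upper tab, both trays are home and the parking hole is empty.

```bash
python3 -c "
from bench import ctrl
print(ctrl.hand_in())"
```

```text
the job is handed in; nothing more can be done
None
```

The job is handed in: the upper tray is home, the locking rod is seated through both tabs into the foot with its collar on the upper tab, and the gripper has let go and is clear (about 21 s).

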